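Square a specimen block into the corner of a fixture and hold it there

TASK

First swing the folded end stop of the squaring fixture fully upright. Then set the longer of the two black specimen blocks flat on the fixture's plate and press it into the corner, one long side against the low rail and one end against the raised stop, firmly but without forcing; finish while still holding it pressed against both. Leave the other things where they are.

Things in the scene. Friction and masses are not known exactly. Their poses are not given: they have to be found in the camera images.
- fixture: Squaring fixture fixed to the bench: aluminium plate 140 x 90 mm, top face 10 mm above the bench. Origin: centre of its underside. x runs along the rail towards the end stop, y towards the rail, z up. Behind the stop stands a fixed abutment 14 mm above the plate (x = 53.5 to 61.5 mm); hinge lugs beside the stop's foot rise 9 mm above the plate (x = 48 to 54 mm).
- rail: Low steel rail fixed on the fixture's plate, 90 x 12 x 10 mm, axes as the fixture's; origin: centre of its underside, on the plate's top face. Its inner face looks to -y, at fixture y = +22 mm; it runs from fixture x = -60 to +30 mm; its top is 20 mm above the bench.
- corner (a point): The corner into which the block goes: fixture x = +45 mm, y = +22 mm, on the plate's top face; axes as the fixture's. Stops and plate are rigid; friction of the block on them is high (about 1), so the drag of sliding along one can feel like contact with the other.
- end_stop (a joint): Hinge of the steel end stop (6 mm thick, 28 mm wide, 34.5 mm from axis to free edge). 0 = upright, on its limit, cannot go further out; positive = folded inwards over the plate (rad). Starts at 0.4 to 0.7, stays where left (friction 0.02 N m): 1 to 2 N on its free edge towards fixture +x raises it, best rising with the edge along its arc. Axis along fixture y at x = +48 mm, 14.5 mm above the bench.
- end_stop_edge (a point): Middle of the end stop's free edge (fixture y = +4 mm); 49 mm above the bench when upright, and then the stop's inner face is at fixture x = +45 mm, from y = -10 to +18 mm. The axes turn with the stop.
- long_block_center (a point): Centre of the longer black moulded specimen block: 60 (its x) x 36 (its y) x 30 mm high, a bright metal section in its top, about 0.1 kg; loose, lying flat on the bench at the start, 15 mm below its top. It is the one to use.
- short_block_center (a point): Centre of the shorter black block, 36 x 36 x 30 mm, otherwise alike; to be left alone.
- petri_dish: Clear petri dish, 64 mm across, 14 mm high, a bystander; origin: centre of its underside.
- clay_tin: White round tin, 64 mm across, 27 mm high, a bystander; origin: centre of its underside.
- hex_keys: Small red holder of hex keys, 20 x 62 x 18 mm, a bystander; origin: centre of its underside.
- long_block: The longer block itself (origin: centre of its underside; z up, x along its length).
Things that resemble listed ones, but are neither listed nor needed, are in the scene too. What is shaped like the long_block but yellow is not meant.

How it is judged:
By the outcome, as a careful person would: the job done as asked, in the order asked, and still so for the second after the job is handed in, while the arm keeps its last pose, push and grip.
It also fails if it takes over 72 s, if anything falls off the work surface, if the arm or the gripper's body presses on something with over 40 N, if the wrist force passes 120 N, or if a joint passes its speed limit or range.

ROBOT

A 6-joint arm with a two-finger parallel gripper is mounted at the origin on a cart in front of the work surface, level with it; the furniture and walls round the work are solid. World frame = base frame: x ahead of the robot, y to its left, z up, the work surface at z = 0. Lengths are in mm, angles in rad, forces in N, time in s.
With the tool pointing down it reaches from about 250 to 800 mm from the base axis. Payload 8.5 kg.
Tool frame: the origin (TCP) lies on the centre line of the jaws, within the pads' length; the fingertips stand ctrl.nose_length ahead of it and the grasp point (between the pads) lies 5 mm behind it (ctrl.nose_length is the distance from the TCP to the fingertips, in mm); z points along the fingers, y is the line along which they close (so a half turn about z gives the same grasp; the last joint's range is limited). The gripper opens to 85 mm and grips with 20 to 120 N. Pads are 22 mm wide; open, the fingers measure 114 mm over their backs; the gripper's body (76 mm by 85 mm) begins 54 mm behind the grasp point. The pads swing forward as they close: fully open they stand 13 mm farther back than shut.
Start: joints at [-1.115, 0.238, -0.013, 1.319, 0, 1.571], TCP at [231.073, -471.362, 209.576] pointing down, gripper open.
Joint ranges: [-2.66, 2.66], [-1.03, 1.9], [-1.14, 1.46], [-1.82, 2.27], [-1.45, 1.34], [-3.14, 3.14]. Speed limits (rad/s): [2.22, 2.22, 2.79, 3.14, 3.14, 3.14].

INTERFACE

Orientations are given as a 3x3 rotation matrix whose columns are the frame's x, y, z axes.
In Python, from station import ctrl gives the robot as it stands.
- The arm moves only by the tool step_arm, never from a script. Its argument "rows" is a list of rows, each a list of 5 numbers: the opening, from -1 (shut) to 1 (fully open), then the shift along the tool's x, y, z in mm, then the turn about the tool's z in rad. A call has 1 to 10 rows; each row is the pose to reach, as a shift and turn from the pose commanded when the call began, along the tool's axes at that moment; what a row does not reach only later rows make up. A row lasts 1/10 s, in which the tool goes at most 50 mm and 8.59 degrees, less where a joint would pass 70% of its speed; a pose out of reach is approached as far as the arm can. A call with a gripper value outside its range is refused whole. The fingers move at their own pace and stop on an object; the grip force is fixed at half the most. Time passes only in rows, so rows that repeat a pose let the fingers close. It gives the time, the measured TCP pose, the force, the opening and the grip force at its end, in the units of the state.
- ctrl.sense(): the state, without advancing time (a new reading comes with each control period).
- ctrl.grab_frame(name): name is "scene" or "side" or "wrist"; returns a dict with "frame" (384x512x3 uint8, blue, green, red), "mtx" (3x3 intrinsics, pixels), "k1" (the pictures are not rectified: a ray, as slopes to the right and down, at radius r is drawn at 1 + k1 r^2 times it, then the intrinsics apply), "R" (3x3) and "t" (3): a world point X has camera coordinates R X + t; the wrist camera has in their place "mount" (4x4, takes a point from camera to tool coordinates, whose origin is the TCP and whose axes are the flange's). Camera axes: x right, y down, z forward; pixel columns grow to the right and rows downward; lengths in mm; the calibration is good to about 2 mm. A picture is of the moment at which its call begins: read the wrist's pose just before it. There is no depth.
- ctrl.close_job(): hands the job in; it is judged then, once.
The state is a dict: "t": time; "q": joint angles; "joint_velocities": joint speeds; "joint_efforts": joint torques, N m; "eef_pos": TCP position; "ee_rot": TCP orientation; "force": force on the tool from outside, world axes, zero at the start; "wrist_torque": the same for the moment, N m; "width": finger opening in mm; "grip_force": force on a finger pad.
Only numpy, scipy, OpenCV 4.12 (cv2) and the standard library are available. Lean on these libraries where they do the work, as an engineer would, in place of code of your own. Each camera call takes 0.05 s, during which the arm holds its last target. There are 200 camera calls.

## Working session

There is one attempt and no reset: what is moved stays moved. The work goes in short steps, Python scripts to look and compute and a tool call to move; the robot and the scene stay as the last step left them, time stands still between calls to the robot, and variables do not carry over. Pictures are saved under pics/ and viewed, at most 13 in all, crops included, and the job is handed in when it is done.

Besides the shell and the picture viewer there is one more tool, called by a JSON object that holds its "api" and its "payload". step_arm: Moves the arm, as the interface text tells. Its arguments: {"type":"object","properties":{"rows":{"type":"array"}},"required":["rows"]}

```bash
ls; mkdir -p pics; cat > h.py <<'E'
import numpy as np, cv2
from station import ctrl
def grab(n):
    s=ctrl.sense(); f=ctrl.grab_frame(n)
    if n=='wrist':
        M=np.array(f['mount']); R=np.array(s['ee_rot']); T=np.eye(4); T[:3,:3]=R; T[:3,3]=s['eef_pos']
        W=np.linalg.inv(T@M); f['R'],f['t']=W[:3,:3],W[:3,3]
    f['R']=np.array(f['R']);f['t']=np.array(f['t']);f['mtx']=np.array(f['mtx'])
    return f
def ray(f,uv):
    p=cv2.undistortPoints(np.array([[uv]],float),f['mtx'],np.array([f['k1'],0,0,0.]))[0,0]
    # model: distorted = undist*(1+k1 r^2)
    d=f['R'].T@np.array([p[0],p[1],1]); o=-f['R'].T@f['t']; return o,d
def onz(f,uv,z):
    o,d=ray(f,uv); return o+d*(z-o[2])/d[2]
def proj(f,X):
    r=cv2.Rodrigues(f['R'])[0]
    return cv2.projectPoints(np.array(X,float).reshape(-1,1,3),r,f['t'],f['mtx'],np.array([f['k1'],0,0,0.]))[0][:,0]
E
python3 - <<'E'
from h import *
import pickle
s=ctrl.sense(); print({k:np.round(v,3).tolist() for k,v in s.items()}, ctrl.nose_length)
for n in ('scene','side'):
    f=grab(n); pickle.dump(f,open(n+'.pkl','wb')); print(n,np.round(-f['R'].T@f['t']),f['k1'])
    cv2.imwrite(f'pics/{n}.png',cv2.resize(f['frame'],(800,600)))
E
```

```text
pics
{'t': 0.0, 'q': [-1.115, 0.239, -0.014, 1.319, 0.0, 1.571], 'joint_velocities': [-0.0, 0.002, 0.001, -0.0, -0.001, 0.002], 'joint_efforts': [-0.002, -53.878, 34.644, 0.018, -0.0, -0.0], 'eef_pos': [230.891, -471.008, 208.986], 'ee_rot': [[0.898, 0.44, -0.001], [0.44, -0.898, 0.001], [0.0, -0.001, -1.0]], 'force': [-0.343, 0.098, -0.471], 'wrist_torque': [-0.035, 0.003, 0.008], 'grip_force': 0.0, 'width': 85.59} 14.0
scene [ -432. -1410.  1191.] -0.03403563495197498
side [ 872.  443. 1476.] -0.0025139156126483156
```

View pics/scene.png

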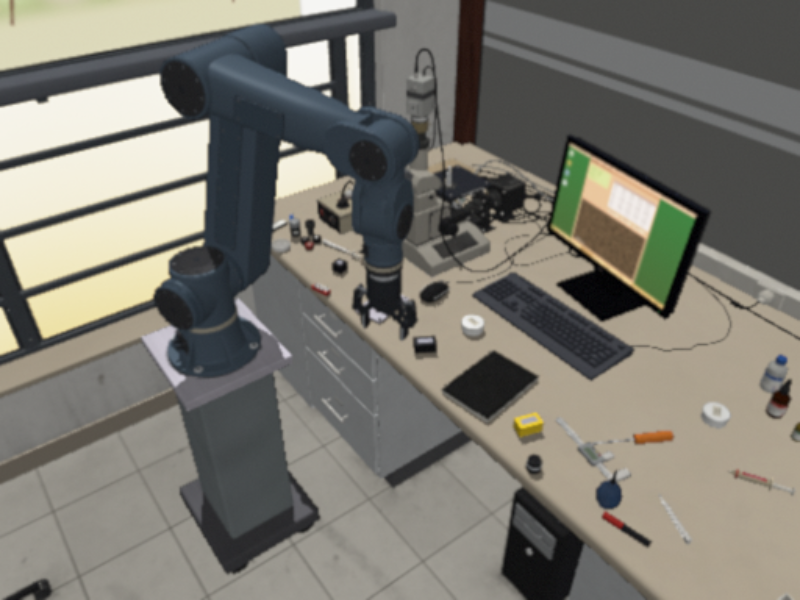

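View pics/side.png

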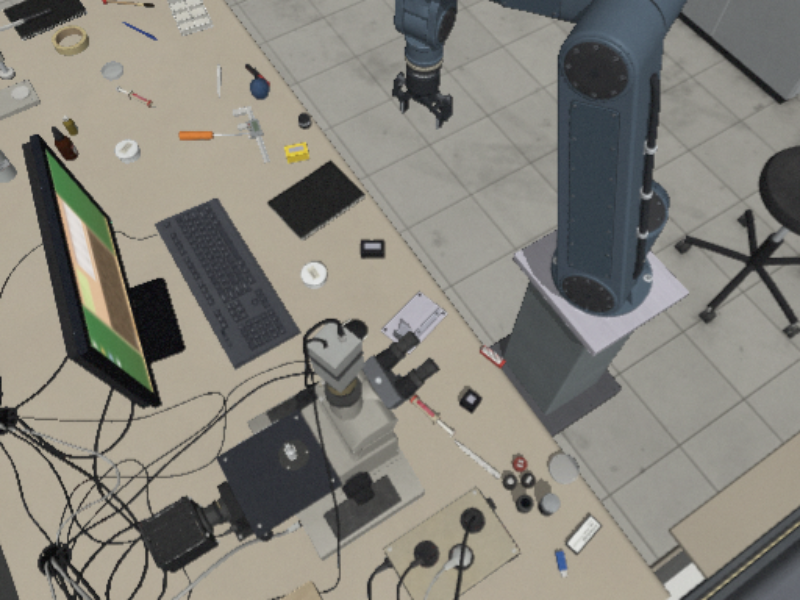

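Side view: the long black block is at (372,249) and the fixture at (414,318). Lookalikes are the short black block (470,400), the yellow block (297,151) and the black tablet/mouse. I choose (372,249) and check it in a close crop.

```bash
python3 - <<'E'
from h import *
import pickle
f=pickle.load(open('side.pkl','rb'))
for n,p,z in [('long',(372,245),30),('short',(471,398),30),('fix',(414,318),10),('yellow',(297,151),30),('tin',(313,272),27),('hex',(492,356),18),('dish',(563,467),14)]:
    print(n,np.round(onz(f,(p[0]*.64,p[1]*.64),z)))
img=f['frame'][135:270,210:330]
cv2.imwrite('pics/crop.png',cv2.resize(img,None,fx=4.4,fy=4.4,interpolation=cv2.INTER_CUBIC))
E
```

```text
long [ 447. -351.   30.]
short [468. 105.  30.]
fix [ 462. -135.   10.]
yellow [ 463. -710.   30.]
tin [ 607. -363.   27.]
hex [366.  45.  18.]
dish [387. 332.  14.]
```

View pics/crop.png

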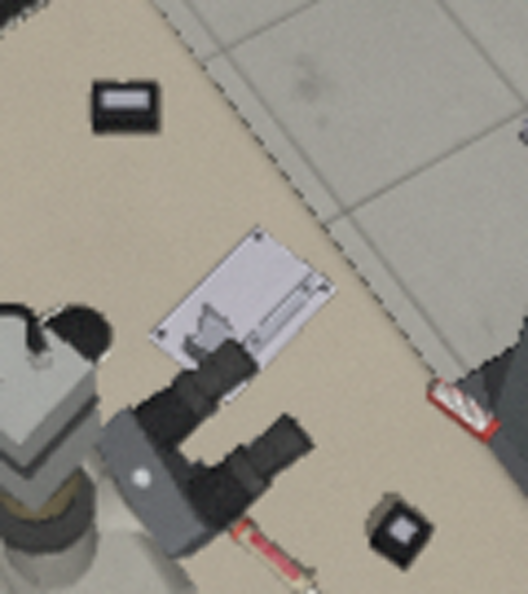

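The crop confirms it. The long block is at crop (125,107) with a wide metal section; the short one is at (400,532). The plate corners are at about (257,228), (335,290), (228,400) and (150,335), with the rail at lower right, the stop at (208,335), and microscope eyepieces overhanging the stop end.

```bash
python3 - <<'E'
from h import *
import pickle
f=pickle.load(open('side.pkl','rb'))
c=lambda p:(p[0]/4.4+210,p[1]/4.4+135)
P=[onz(f,c(p),10) for p in [(257,228),(335,290),(228,400),(150,335)]]
print(np.round(P)); 
for a,b in [(0,1),(1,2),(2,3),(3,0)]: print(np.linalg.norm(P[a]-P[b]))
print('blk',[np.round(onz(f,c(p),30)) for p in [(92,83),(158,83),(158,112),(92,112)]])
print('eyepieces at h=200,300',[np.round(onz(f,c(p),h)) for p in [(235,360),(290,440)] for h in (150,250,350)])
print(np.round(ctrl.grab_frame('wrist')['mount'],3))
E
```

```text
[[ 413. -187.   10.]
 [ 390. -102.   10.]
 [ 521.  -66.   10.]
 [ 544. -150.   10.]]
87.9835866758598
135.5677130281593
87.2567947931716
135.76125074311426
blk [array([ 463., -377.,   30.]), array([ 414., -346.,   30.]), array([ 430., -320.,   30.]), array([ 479., -351.,   30.])]
eyepieces at h=200,300 [array([532., -42., 150.]), array([558.,  -5., 250.]), array([584.,  31., 350.]), array([533.,  34., 150.]), array([559.,  65., 250.]), array([584.,  96., 350.])]
[[ 1.00000e-03 -9.61000e-01 -2.75000e-01  6.97020e+01]
 [ 1.00000e+00  1.00000e-03 -0.00000e+00  4.23000e-01]
 [ 1.00000e-03 -2.75000e-01  9.61000e-01 -1.63416e+02]
 [ 0.00000e+00  0.00000e+00  0.00000e+00  1.00000e+00]]
```

{"api": "step_arm", "payload": {"rows": [[1,50,0,0,0],[1,100,0,0,0],[1,150,0,0,0],[1,200,0,0,0],[1,200,0,0,0]]}}

```text
t: 0.65
eef_pos: [415.2, -380.6, 208.9]
ee_rot: [[0.896, 0.445, 0.001], [0.445, -0.896, 0.001], [0.001, -0.001, -1.0]]
force: [-0.7, 0.0, -0.5]
width: 85.8
grip_force: 0.0
```

{"api": "step_arm", "payload": {"rows": [[1,30,-40,0,-0.15],[1,56,-84,0,-0.3],[1,84,-126,0,-0.45],[1,112,-168,0,-0.6],[1,141,-209,0,-0.75],[1,141,-209,0,-0.9],[-1,141,-209,0,-1.05],[-1,141,-209,0,-1.2],[-1,141,-209,0,-1.35],[-1,141,-209,0,-1.5]]}}

```text
t: 1.65
eef_pos: [444.9, -133.7, 209.4]
ee_rot: [[-0.381, 0.924, -0.001], [0.924, 0.381, 0.0], [0.0, -0.0, -1.0]]
force: [0.0, 0.5, -0.1]
width: 28.2
grip_force: 0.0
```

{"api": "step_arm", "payload": {"rows": [[-1,0,0,0,-0.15],[-1,0,0,0,-0.3],[-1,0,0,0,-0.45],[-1,0,0,0,-0.6],[-1,0,0,0,-0.75],[-1,0,0,0,-0.9],[-1,0,0,0,-1.05],[-1,0,0,0,-1.2],[-1,0,0,0,-1.35],[-1,0,0,0,-1.45]]}}

```text
t: 2.65
eef_pos: [444.9, -133.9, 209.4]
ee_rot: [[-0.964, -0.266, -0.001], [-0.266, 0.964, 0.0], [0.0, 0.0, -1.0]]
force: [-0.2, -1.0, -0.2]
width: 0.3
grip_force: 0.0
```

```bash
python3 - <<'E'
from h import *
import pickle
f=grab('wrist'); pickle.dump(f,open('w1.pkl','wb')); cv2.imwrite('pics/w1.png',cv2.resize(f['frame'],(800,600)))
print(ctrl.sense()['q'])
E
```

```text
[-2.92223330e-01  1.35262541e-01 -1.44987610e-01  1.29115205e+00
 -4.09695439e-05 -5.66390154e-01]
```

View pics/w1.png

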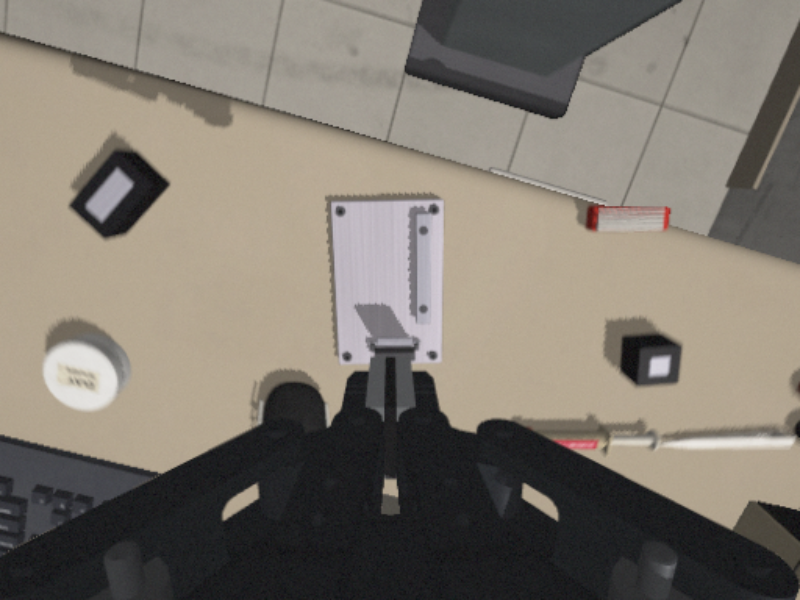

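Wrist view: plate corners at about (331,198), (442,197), (441,363) and (338,364). The folded stop's edge is near (393,340), just ahead of the fingertips; the long block is at (118,193).

```bash
cat >> h.py <<'E'
def plate(f,P):
    P=np.array([onz(f,(p[0]*.64,p[1]*.64),10) for p in P])  # order (-x,-y),(-x,+y),(+x,+y),(+x,-y)
    c=P.mean(0); d=(P[2]+P[3]-P[0]-P[1]); a=np.arctan2(d[1],d[0]); e=P[1]+P[2]-P[0]-P[3]
    return c,a,np.linalg.norm(d)/2,np.linalg.norm(e)/2,np.arctan2(-e[0],e[1])
E
python3 - <<'E'
from h import *
import pickle
f=pickle.load(open('w1.pkl','rb'))
print(plate(f,[(331,198),(442,197),(441,363),(338,364)]))
for z in (41,45): print('edge',onz(f,(393*.64,341*.64),z))
b=f['frame']
# block top metal section
g=cv2.cvtColor(b,cv2.COLOR_BGR2GRAY)[90:155,40:110]
m=(g<60).astype(np.uint8)
cs=max(cv2.findContours(m,0,2)[0],key=cv2.contourArea); print(cv2.minAreaRect(cs))
print('blk ctr',onz(f,(109*.64,194*.64),30))
Q=[onz(f,(p[0]*.64,p[1]*.64),30) for p in [(123,150),(168,184),(107,238),(70,204)]]; print(np.round(Q,1))
E
```

```text
(array([ 465.11488562, -129.82539564,   10.        ]), np.float64(0.28689266730867846), np.float64(141.11227529575973), np.float64(88.3579012236469), np.float64(0.2797824759962068))
edge [ 500.36232851 -115.9971085    41.        ]
edge [ 498.88305191 -116.44283566   45.        ]
((35.410343170166016, 33.47586441040039), (40.277061462402344, 53.48129653930664), 41.6335334777832)
blk ctr [ 448.54138049 -349.95026162   30.        ]
[[ 414.4 -343.4   30. ]
 [ 429.7 -308.1   30. ]
 [ 482.  -348.    30. ]
 [ 463.7 -377.9   30. ]]
```

{"api": "step_arm", "payload": {"rows": [[-1,0,2,50,-0.014],[-1,0,2,100,-0.014],[-1,0,2,130,-0.014],[-1,0,2,130,-0.014],[-1,0,2,130,-0.014]]}}

```text
t: 3.2
eef_pos: [444.7, -131.8, 80.1]
ee_rot: [[-0.962, -0.273, -0.001], [-0.273, 0.962, 0.0], [0.001, 0.0, -1.0]]
force: [0.3, 0.8, 1.2]
width: -0.0
grip_force: 0.0
```

```bash
python3 - <<'E'
from h import *
import pickle
f=grab('scene'); pickle.dump(f,open('s2.pkl','wb'))
g=grab('side'); pickle.dump(g,open('d2.pkl','wb'))
o,d=ray(g,(235/4.4+210,360/4.4+135)); 
for h in (150,200,250,300,350): print(h,proj(f,o+d*(h-o[2])/d[2]))
a=cv2.resize(f['frame'][85:205,200:330],None,fx=4.5,fy=4.5,interpolation=2)
b=cv2.resize(g['frame'][170:290,225:275],None,fx=4.5,fy=4.5,interpolation=2)
cv2.imwrite('pics/c2.png',cv2.hconcat([a[:540],b[:540]])[:, :800])
E
```

```text
150 [[245.21626892 155.46628849]]
200 [[245.0135079  143.48375378]]
250 [[244.80911785 131.36778991]]
300 [[244.60311741 119.11816142]]
350 [[244.39552761 106.73472592]]
```

View pics/c2.png

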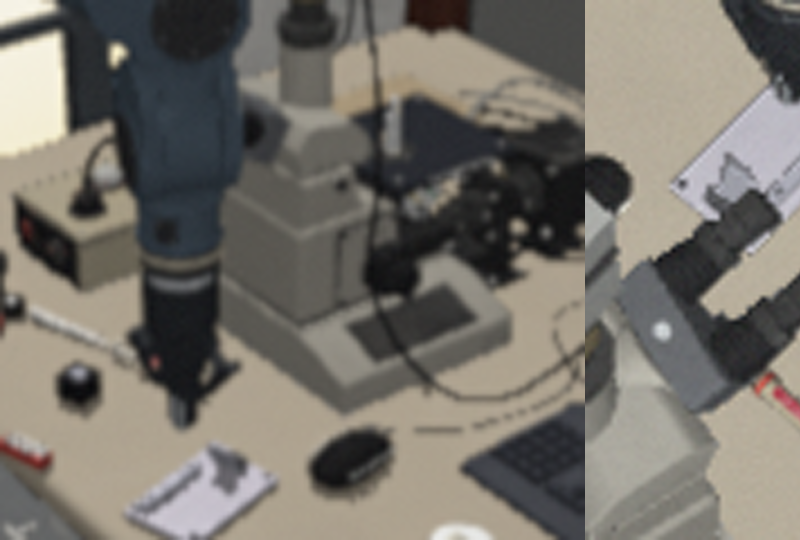

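The eyepieces sit about 320 mm up near (575,20), well clear of the arm. The stop is still folded, at crop (230,465). I go down and raise it.

{"api": "step_arm", "payload": {"rows": [[-1,-15,0,32,0],[-1,-28,0,32,0],[-1,-34,0,32,0],[-1,-37,0,32,0],[-1,-40,0,32,0],[-1,-43,0,31,0],[-1,-46,0,30,0]]}}

```text
t: 4.0
eef_pos: [489.1, -119.1, 50.1]
ee_rot: [[-0.962, -0.274, 0.0], [-0.274, 0.962, -0.0], [-0.0, -0.0, -1.0]]
force: [-0.1, 0.5, -0.9]
width: 0.3
grip_force: 0.0
```

{"api": "step_arm", "payload": {"rows": [[-1,-2,0,0,0],[-1,-4,0,0,0],[-1,-5,0,0,0],[-1,-6,0,0,0],[-1,-6,0,0,0]]}}

```text
t: 4.5
eef_pos: [494.8, -117.3, 49.5]
ee_rot: [[-0.962, -0.275, -0.0], [-0.275, 0.962, 0.0], [0.0, 0.0, -1.0]]
force: [-0.1, -0.5, 0.7]
width: 0.1
grip_force: 0.0
```

{"api": "step_arm", "payload": {"rows": [[-1,-0.5,0,0,0],[-1,-1,0,0,0],[-1,-1.5,0,0,0],[-1,-1.5,0,0,0]]}}

```text
t: 4.9
eef_pos: [496.2, -116.9, 49.6]
ee_rot: [[-0.962, -0.275, -0.0], [-0.275, 0.962, 0.0], [0.0, 0.0, -1.0]]
force: [0.0, 0.4, 0.1]
width: -0.0
grip_force: 0.0
```

{"api": "step_arm", "payload": {"rows": [[-1,-0.5,0,0,0],[-1,-1,0,0,0],[-1,-1,0,0,0]]}}

```text
t: 5.2
eef_pos: [497.2, -116.7, 49.6]
ee_rot: [[-0.962, -0.275, 0.0], [-0.275, 0.962, 0.0], [-0.0, 0.0, -1.0]]
force: [-0.3, 0.3, -0.1]
width: -0.3
grip_force: 0.0
```

{"api": "step_arm", "payload": {"rows": [[-1,-0.7,0,0,0],[-1,-1.4,0,0,0],[-1,-2,0,0,0],[-1,-2,0,0,0]]}}

```text
t: 5.6
eef_pos: [499.2, -116.1, 49.6]
ee_rot: [[-0.962, -0.275, 0.0], [-0.275, 0.962, 0.0], [-0.0, 0.0, -1.0]]
force: [0.9, 1.5, 0.2]
width: -0.0
grip_force: 0.0
```

```bash
python3 - <<'E'
from h import *
import pickle
f=grab('wrist'); pickle.dump(f,open('w3.pkl','wb'))
cv2.imwrite('pics/w3.png',cv2.resize(f['frame'][130:330,130:400],None,fx=2.9,fy=2.9,interpolation=2))
E
```

```text
(no output)
```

View pics/w3.png

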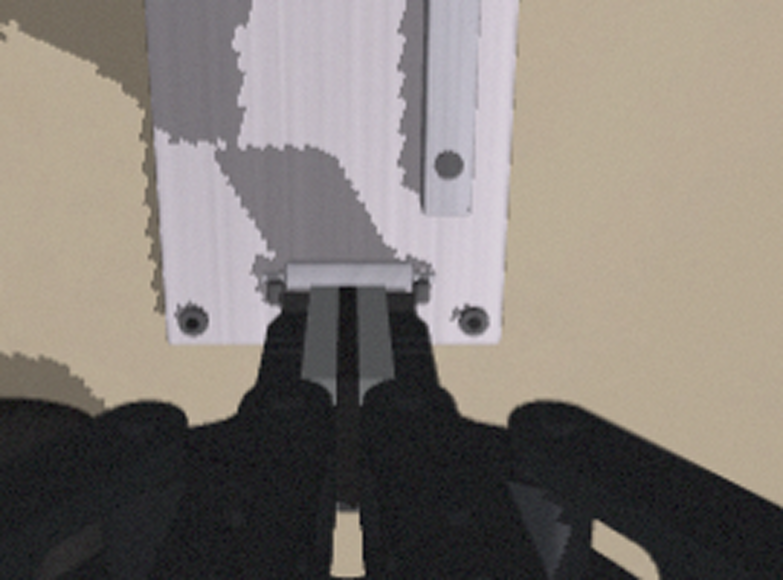

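```bash
python3 - <<'E'
from h import *
import pickle
f=pickle.load(open('w3.pkl','rb')); print(f['mtx'][0,0])
c=np.array([465.1,-129.8,0]);a=.283;ex=np.array([np.cos(a),np.sin(a),0]);ey=np.array([-ex[1],ex[0],0])
F=lambda x,y,z:c+x*ex+y*ey+np.array([0,0,z])
C=lambda X:np.round((proj(f,X)[0]-130)*2.9)
for n,p in dict(c4=(70,45,10),c1=(-70,45,10),up_in=(45,4,49),up_out=(51,4,49),inL=(45,-10,49),inR=(45,18,49),foot=(45,4,10),railend=(30,22,20),railend2=(30,34,20),abut=(61.5,4,24)).items(): print(n,C(F(*p)))
t=np.array([499.2,-116.1,35.6])
for d in (-11,0,11): print('tip',d,C(t+d*ex), C(t+d*ex+[0,0,25]))
E
```

```text
289.422311987102
c4 [503. 343.]
c1 [ 532. -231.]
up_in [350. 322.]
up_out [350. 347.]
inL [284. 322.]
inR [415. 321.]
foot [349. 256.]
railend [423. 212.]
railend2 [473. 212.]
abut [349. 338.]
tip -11 [347. 216.] [348. 256.]
tip 0 [348. 262.] [348. 308.]
tip 11 [348. 306.] [348. 359.]
```

```bash
python3 - <<'E'
from h import *
import pickle
a=pickle.load(open('w1.pkl','rb'))['frame'];b=pickle.load(open('w3.pkl','rb'))['frame']
for c in (231,240,250,262,271):
    print(c); print(a[212:242,c].mean(1).astype(int)); print(b[212:242,c].mean(1).astype(int))
E
```

```text
231
[193 193 194 195 195 197 193 196 194 193 193 196 194 195 194 195 194 194
 197 195 188 171 165 168 155 108  27  32  28  28]
[121 123 122 124 123 123 123 111 106 136 154 156 160 165 168 173 165 129
  81  42  44  44  42  41  43  40  32  25  22  29]
240
[125 121 121 122 120 112 116 150 151  95  72  35  44  53  75  85  88  84
  80  83  84  86  81  83  82  82  81  83  79  82]
[121 119 118 121 121 120 119 111 108 140 157 160 163 165 172 163 131  84
  84  82  83  83  83  82  81  81  82  85  81  83]
250
[119 120 119 115 125 160 164 176 167 115  68  41  45  55  73  80  60  20
  33  23  23  26  25  34  27  27  23  31  30  20]
[121 118 119 118 116 118 121 110 112 141 159 161 163 165 165 157 107  17
  30  17  20  23  28  27  19  25  28  20  19  25]
262
[199 197 194 169 140 163 169 173 160 115  62  41  42  60  83  86  84  83
  86  92  94  89  92  90  89  86  85  85  84  83]
[197 176 126 120 120 117 120 114 108 139 157 158 162 165 167 161 133  89
  81  78  81  80  82  84  84  82  81  84  84  85]
271
[198 196 199 200 199 199 201 199 201 201 202 199 197 203 200 196 201 201
 201 195 181 169 168 169 154 104  31  27  33  28]
[203 201 202 203 203 180 129 121 123 143 159 162 161 168 160 164 166 165
 132  42  46  44  43  40  40  37  27  26  31  28]
```

```bash
python3 - <<'E'
from h import *
import pickle
f=pickle.load(open('s2.pkl','rb')); print('seen',(200+182/4.5, 85+425/4.5))
for d in (-30,-15,0,14,25):
    print(d,proj(f,[444.7,-131.8,80.1-d]))
f=grab('scene'); pickle.dump(f,open('s4.pkl','wb')); g=grab('side')
print(proj(f,[499.2,-116.1,35.6]),proj(f,[499.2,-116.1,64]))
a=cv2.resize(f['frame'][145:205,220:285],None,fx=8,fy=8,interpolation=2)
cv2.imwrite('pics/c4.png',a)
E
```

```text
seen (240.44444444444446, 179.44444444444446)
-30 [[241.09060836 178.29234993]]
-15 [[241.15691606 181.08737292]]
0 [[241.22265656 183.85656279]]
14 [[241.28350849 186.41812702]]
25 [[241.33098164 188.41537558]]
[[249.17333759 186.00491629]] [[249.12033903 180.92788843]]
```

View pics/c4.png

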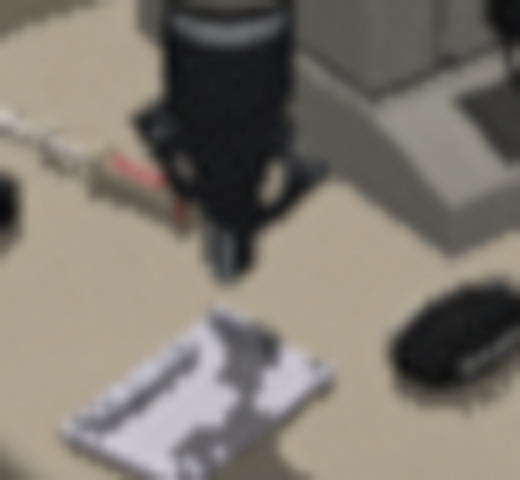

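The scene crop shows the fingertips at (230,280), about 20–30 mm higher than nose_length implies, with the stop still folded. I probe the bare plate with the shut fingertips to find the true tip length.

{"api": "step_arm", "payload": {"rows": [[-1,20,0,0,0],[-1,37,0,0,0],[-1,37,0,10,0],[-1,37,0,19,0],[-1,37,0,19,0],[-1,37,0,19,0]]}}

```text
t: 6.35
eef_pos: [463.8, -126.1, 30.1]
ee_rot: [[-0.961, -0.275, -0.001], [-0.275, 0.961, 0.0], [0.001, 0.0, -1.0]]
force: [-0.1, 0.1, 0.5]
width: 0.2
grip_force: 0.0
```

{"api": "step_arm", "payload": {"rows": [[-1,0,0,2,0],[-1,0,0,4,0],[-1,0,0,5,0],[-1,0,0,5,0]]}}

```text
t: 6.75
eef_pos: [463.5, -126.2, 25.5]
ee_rot: [[-0.962, -0.275, -0.0], [-0.275, 0.962, 0.0], [0.0, 0.0, -1.0]]
force: [-0.7, 0.5, -0.3]
width: 0.1
grip_force: 0.0
```

{"api": "step_arm", "payload": {"rows": [[-1,0,0,1,0],[-1,0,0,2,0],[-1,0,0,2,0]]}}

```text
t: 7.05
eef_pos: [463.4, -126.3, 23.5]
ee_rot: [[-0.962, -0.275, -0.0], [-0.275, 0.962, 0.0], [0.0, 0.0, -1.0]]
force: [-0.7, 0.5, -0.4]
width: -0.2
grip_force: 0.0
```

{"api": "step_arm", "payload": {"rows": [[-1,0,0,1,0],[-1,0,0,2,0],[-1,0,0,3,0],[-1,0,0,3,0]]}}

```text
t: 7.45
eef_pos: [463.4, -126.3, 20.4]
ee_rot: [[-0.962, -0.275, -0.0], [-0.275, 0.962, 0.0], [0.0, 0.0, -1.0]]
force: [0.4, -0.3, 0.2]
width: 0.4
grip_force: 0.0
```

```bash
python3 - <<'E'
from h import *
import pickle
s=ctrl.sense();print(s['eef_pos'],s['force'])
f=grab('wrist')
print(np.round(f['mtx'],1))
cv2.imwrite('pics/w5.png',cv2.resize(f['frame'][130:280,160:340],None,fx=4,fy=4,interpolation=2))
E
```

```text
[ 463.38933374 -126.26570891   20.43752184] [ 0.38762103 -0.3137753   0.20425733]
[[289.4   0.  249.4]
 [  0.  289.4 192.1]
 [  0.    0.    1. ]]
```

View pics/w5.png

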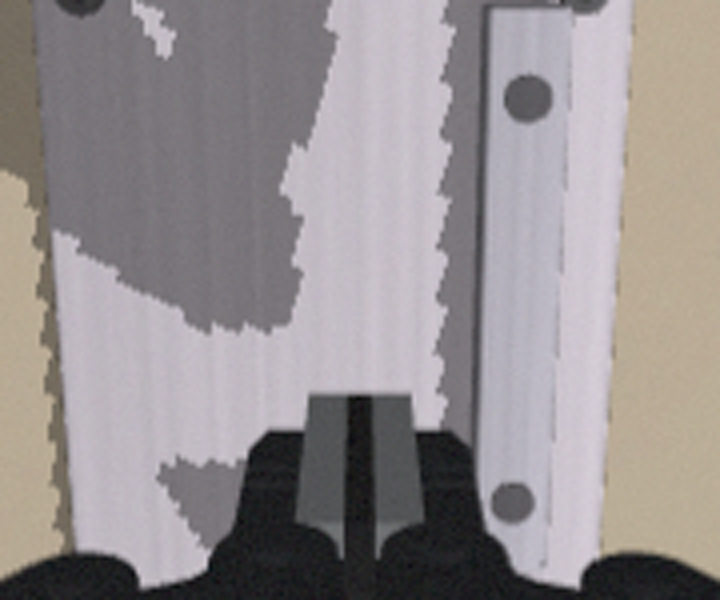

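The shut tips at (360,395) are still clearly above the plate with no contact, so I keep probing down gently.

{"api": "step_arm", "payload": {"rows": [[-1,0,0,3,0],[-1,0,0,6,0],[-1,0,0,9,0],[-1,0,0,12,0],[-1,0,0,15,0],[-1,0,0,15,0]]}}

```text
t: 8.1
eef_pos: [463.2, -126.2, 5.1]
ee_rot: [[-0.962, -0.275, -0.001], [-0.275, 0.962, 0.0], [0.001, 0.001, -1.0]]
force: [-0.6, 0.5, -0.4]
width: -0.0
grip_force: 0.0
```

{"api": "step_arm", "payload": {"rows": [[-1,0,0,1,0],[-1,0,0,2,0],[-1,0,0,3,0],[-1,0,0,3,0]]}}

```text
t: 8.5
eef_pos: [463.4, -126.3, 2.5]
ee_rot: [[-0.962, -0.275, -0.0], [-0.275, 0.962, 0.0], [0.0, 0.0, -1.0]]
force: [0.2, 0.4, -0.8]
width: -0.0
grip_force: 0.0
```

{"api": "step_arm", "payload": {"rows": [[-1,0,0,1,0],[-1,0,0,2,0],[-1,0,0,3,0],[-1,0,0,3,0]]}}

```text
t: 8.9
eef_pos: [463.4, -126.3, -0.5]
ee_rot: [[-0.962, -0.275, -0.0], [-0.275, 0.962, 0.0], [0.0, 0.0, -1.0]]
force: [-0.2, 0.0, 0.9]
width: -0.1
grip_force: 0.0
```

{"api": "step_arm", "payload": {"rows": [[-1,0,0,1,0],[-1,0,0,2,0],[-1,0,0,3,0],[-1,0,0,3,0]]}}

```text
t: 9.3
eef_pos: [463.4, -126.3, -3.6]
ee_rot: [[-0.962, -0.275, -0.0], [-0.275, 0.962, 0.0], [0.0, 0.0, -1.0]]
force: [-0.1, 1.4, -0.3]
width: -0.2
grip_force: 0.0
```

{"api": "step_arm", "payload": {"rows": [[-1,0,0,1,0],[-1,0,0,2,0],[-1,0,0,2,0]]}}

```text
t: 9.6
eef_pos: [463.4, -126.3, -5.5]
ee_rot: [[-0.962, -0.275, -0.0], [-0.275, 0.962, 0.0], [0.0, 0.0, -1.0]]
force: [-0.1, -0.1, -0.9]
width: 0.1
grip_force: 0.0
```

{"api": "step_arm", "payload": {"rows": [[-1,0,0,1,0],[-1,0,0,2,0],[-1,0,0,2,0]]}}

```text
t: 9.9
eef_pos: [463.4, -126.3, -7.5]
ee_rot: [[-0.962, -0.275, -0.0], [-0.275, 0.962, 0.0], [0.0, 0.0, -1.0]]
force: [-0.5, -0.2, -0.1]
width: 0.4
grip_force: 0.0
```

{"api": "step_arm", "payload": {"rows": [[-1,0,0,1,0],[-1,0,0,2,0],[-1,0,0,2,0]]}}

```text
t: 10.2
eef_pos: [463.4, -126.3, -9.5]
ee_rot: [[-0.962, -0.275, -0.0], [-0.275, 0.962, 0.0], [0.0, 0.0, -1.0]]
force: [-0.1, 0.4, -1.1]
width: -0.1
grip_force: 0.0
```

{"api": "step_arm", "payload": {"rows": [[-1,0,0,1,0],[-1,0,0,2,0],[-1,0,0,2,0]]}}

```text
t: 10.5
eef_pos: [463.4, -126.3, -11.5]
ee_rot: [[-0.962, -0.275, -0.0], [-0.275, 0.962, 0.0], [0.0, 0.0, -1.0]]
force: [-0.5, -0.3, 0.2]
width: -0.2
grip_force: 0.0
```

{"api": "step_arm", "payload": {"rows": [[-1,0,0,1,0],[-1,0,0,2,0],[-1,0,0,2,0]]}}

```text
t: 10.8
eef_pos: [463.5, -126.3, -11.8]
ee_rot: [[-0.962, -0.275, 0.001], [-0.275, 0.962, -0.0], [-0.001, -0.0, -1.0]]
force: [-8.4, 2.4, 25.5]
width: 0.3
grip_force: 13.2
```

{"api": "step_arm", "payload": {"rows": [[-1,0,0,1,0],[-1,0,0,2,0],[-1,0,0,2,0]]}}

```text
t: 11.1
eef_pos: [463.6, -126.4, -11.9]
ee_rot: [[-0.962, -0.275, 0.002], [-0.275, 0.962, -0.001], [-0.002, -0.001, -1.0]]
force: [-14.8, 3.7, 55.2]
width: 0.1
grip_force: 27.6
```

Contact: the shut tips touch the plate (z=10) at TCP z≈-11.6, so the tips are 21.6 mm behind the reported TCP. Now I raise the stop with that correction.

{"api": "step_arm", "payload": {"rows": [[-1,0,0,-10,0],[-1,0,0,-26,0],[-1,-10,0,-26,0],[-1,-16,0,-26,0],[-1,-19,0,-26,0],[-1,-22,0,-26.5,0],[-1,-25,0,-27,0],[-1,-28,0,-28,0],[-1,-30,0,-29,0],[-1,-30,0,-29,0]]}}

```text
t: 12.1
eef_pos: [492.6, -118.0, 13.6]
ee_rot: [[-0.962, -0.275, 0.0], [-0.275, 0.962, 0.0], [-0.0, 0.0, -1.0]]
force: [0.2, 0.0, 0.2]
width: 0.3
grip_force: 0.0
```

{"api": "step_arm", "payload": {"rows": [[-1,-1,0,0,0],[-1,-2,0,0,0],[-1,-2,0,0,0]]}}

```text
t: 12.4
eef_pos: [494.3, -117.5, 13.7]
ee_rot: [[-0.962, -0.275, 0.0], [-0.275, 0.962, 0.0], [-0.0, 0.0, -1.0]]
force: [0.1, -0.5, -0.1]
width: -0.3
grip_force: 0.1
```

{"api": "step_arm", "payload": {"rows": [[-1,-0.5,0,0,0],[-1,-1,0,0,0],[-1,-1,0,0,0]]}}

```text
t: 12.7
eef_pos: [495.3, -117.2, 13.6]
ee_rot: [[-0.962, -0.275, -0.0], [-0.275, 0.962, 0.0], [-0.0, 0.0, -1.0]]
force: [-0.3, -0.5, 0.3]
width: -0.0
grip_force: 0.2
```

{"api": "step_arm", "payload": {"rows": [[-1,-0.5,0,0,0],[-1,-1,0,0,0],[-1,-1,0,0,0]]}}

```text
t: 13.0
eef_pos: [496.2, -116.9, 13.6]
ee_rot: [[-0.962, -0.275, -0.0], [-0.275, 0.962, 0.0], [-0.0, 0.0, -1.0]]
force: [-0.7, 0.3, -0.4]
width: -0.2
grip_force: 0.2
```

{"api": "step_arm", "payload": {"rows": [[-1,-0.5,0,0,0],[-1,-1,0,0,0],[-1,-1,0,0,0]]}}

```text
t: 13.3
eef_pos: [497.2, -116.7, 13.6]
ee_rot: [[-0.962, -0.275, 0.0], [-0.275, 0.962, 0.0], [-0.0, 0.0, -1.0]]
force: [0.4, 0.1, 0.9]
width: -0.0
grip_force: 0.1
```

{"api": "step_arm", "payload": {"rows": [[-1,-0.5,0,0,0],[-1,-1,0,0,0],[-1,-1,0,0,0]]}}

```text
t: 13.6
eef_pos: [497.8, -116.5, 13.6]
ee_rot: [[-0.962, -0.275, -0.001], [-0.275, 0.962, -0.0], [0.001, 0.0, -1.0]]
force: [-2.3, -0.0, 1.5]
width: 0.1
grip_force: 1.0
```

{"api": "step_arm", "payload": {"rows": [[-1,-0.5,0,0,0],[-1,-1,0,0,0],[-1,-1,0,0,0]]}}

```text
t: 13.9
eef_pos: [497.9, -116.4, 13.5]
ee_rot: [[-0.962, -0.274, -0.002], [-0.274, 0.962, -0.001], [0.002, 0.0, -1.0]]
force: [-6.0, -2.4, 4.5]
width: 0.0
grip_force: 3.2
```

```bash
python3 - <<'E'
from h import *
import pickle
f=grab('wrist'); pickle.dump(f,open('w6.pkl','wb'))
cv2.imwrite('pics/w6.png',cv2.resize(f['frame'][130:280,160:340],None,fx=4,fy=4,interpolation=2))
E
```

```text
(no output)
```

Rigid resistance (about 8 N/mm) exactly where the upright face should be, so the stop is up. I back off and go above the long block.

{"api": "step_arm", "payload": {"rows": [[-1,15,0,0,0],[-1,20,0,-30,0],[-1,25,0,-70,0],[0,45,-30,-100,0.15],[1,65,-70,-110,0.3],[1,90,-110,-110,0.45],[1,112,-150,-110,0.6],[1,112,-190,-110,0.75],[1,112,-210,-110,0.85],[1,112,-210,-110,0.85]]}}

```text
t: 14.95
eef_pos: [449.8, -351.6, 123.2]
ee_rot: [[-0.838, 0.545, 0.001], [0.545, 0.838, -0.001], [-0.001, 0.0, -1.0]]
force: [-0.3, 0.4, -0.1]
width: 85.3
grip_force: 0.0
```

{"api": "step_arm", "payload": {"rows": [[1,0,0,0,0],[1,0,0,0,0],[1,0,0,0,0]]}}

```text
t: 15.25
eef_pos: [449.0, -347.8, 123.8]
ee_rot: [[-0.842, 0.539, -0.0], [0.539, 0.842, 0.0], [0.0, 0.0, -1.0]]
force: [-0.1, -0.1, 0.2]
width: 85.5
grip_force: 0.0
```

```bash
python3 - <<'E'
from h import *
import pickle
f=grab('wrist'); pickle.dump(f,open('w7.pkl','wb'))
a=f['frame']; g=cv2.cvtColor(a,cv2.COLOR_BGR2GRAY)
s=ctrl.sense(); p=proj(f,[448,-349,30]); print(p,s['eef_pos'],np.degrees(np.arctan2(s['ee_rot'][1][0],s['ee_rot'][0][0])))
# bright metal patch inside dark block: 
m=(g<75).astype(np.uint8)
for c in cv2.findContours(m,cv2.RETR_CCOMP,2)[0]:
    if cv2.contourArea(c)>150: print(cv2.contourArea(c),np.round(cv2.minAreaRect(c)[0]),np.round(cv2.minAreaRect(c)[1]),cv2.minAreaRect(c)[2])
cv2.imwrite('pics/w7.png',cv2.resize(a,(800,600),interpolation=2))
E
```

```text
[[247.92555025 187.7754521 ]] [ 449.1349738  -347.89704869  123.79268246] 147.34429705670613
53431.5 [256. 286.] [193. 511.] 90.0
2455.5 [246. 184.] [65. 39.] 90.0
822.0 [246. 188.] [45. 20.] 87.87889862060547
429.0 [502. 114.] [20. 42.] 45.0
560.0 [475.  38.] [99.  7.] 50.659481048583984
443.5 [256.  11.] [22. 45.] 90.0
```

View pics/w7.png

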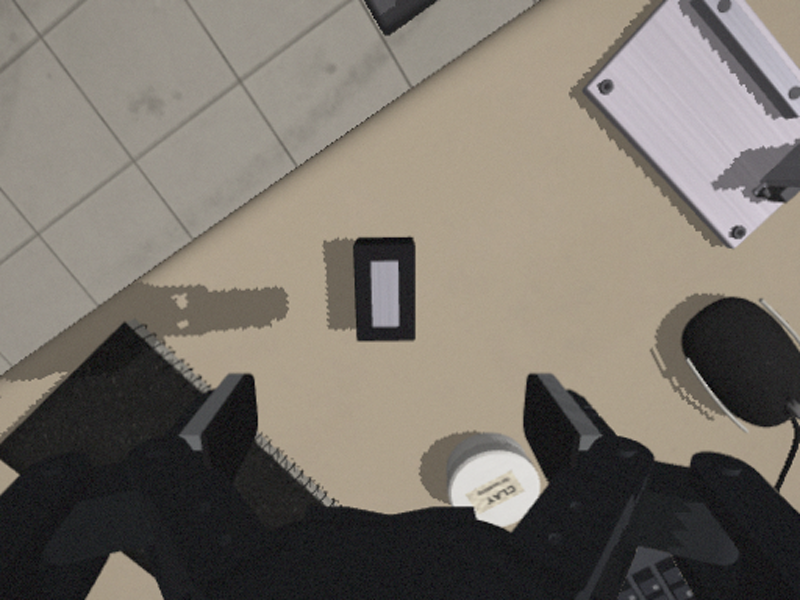

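The wrist view shows the long block centred at (385,290), aligned with the tool and a little left of the jaw centre (390), with both finger landing spots free. The stop stands at the right. I descend and grip.

{"api": "step_arm", "payload": {"rows": [[1,0.5,-3,50,0],[1,0.5,-3,90,0],[1,0.5,-3,115,0],[1,0.5,-3,130,0],[1,0.5,-3,133.5,0],[1,0.5,-3,133.5,0],[-1,0.5,-3,133.5,0],[-1,0.5,-3,133.5,0],[-1,0.5,-3,133.5,0],[-1,0.5,-3,133.5,0]]}}

```text
t: 16.3
eef_pos: [447.5, -351.5, -8.9]
ee_rot: [[-0.841, 0.541, 0.001], [0.541, 0.841, -0.001], [-0.002, -0.0, -1.0]]
force: [-0.1, 1.4, 1.9]
width: 34.7
grip_force: 59.9
```

{"api": "step_arm", "payload": {"rows": [[-1,0,0,0,0],[-1,0,0,0,0],[-1,0,0,0,0],[-1,0,0,0,0]]}}

```text
t: 16.7
eef_pos: [447.5, -351.5, -8.9]
ee_rot: [[-0.841, 0.541, 0.001], [0.541, 0.841, -0.001], [-0.002, -0.0, -1.0]]
force: [-0.5, 1.4, 6.1]
width: 34.1
grip_force: 60.7
```

{"api": "step_arm", "payload": {"rows": [[-1,0,0,-15,0],[-1,0,0,-45,0],[-1,15,35,-60,-0.14],[-1,33,72,-60,-0.28],[-1,52,108,-60,-0.42],[-1,70,145,-60,-0.56],[-1,86,178,-60,-0.7],[-1,98.5,202,-60,-0.82],[-1,98.5,202,-60,-0.855],[-1,98.5,202,-60,-0.855]]}}

```text
t: 17.7
eef_pos: [473.7, -127.1, 50.4]
ee_rot: [[-0.96, -0.282, 0.001], [-0.282, 0.96, -0.0], [-0.0, -0.0, -1.0]]
force: [-0.5, -0.9, -1.2]
width: 34.8
grip_force: 60.0
```

```bash
python3 - <<'E'
from h import *
import pickle
f=pickle.load(open('w7.pkl','rb')); print('metal ctr world before grasp',onz(f,(246,188),30))
s=ctrl.sense(); print(s['eef_pos'],np.degrees(np.arctan2(s['ee_rot'][1][0],s['ee_rot'][0][0])),s['width'],s['force'])
f=grab('wrist'); pickle.dump(f,open('w8.pkl','wb'))
cv2.imwrite('pics/w8.png',cv2.resize(f['frame'],(800,600),interpolation=2))
E
```

```text
metal ctr world before grasp [ 447.22482121 -350.60838908   30.        ]
[ 473.69781493 -127.10737922   50.44344036] -163.64876940573015 34.7827227830583 [-0.53345415 -0.92547371 -1.2108185 ]
```

View pics/w8.png

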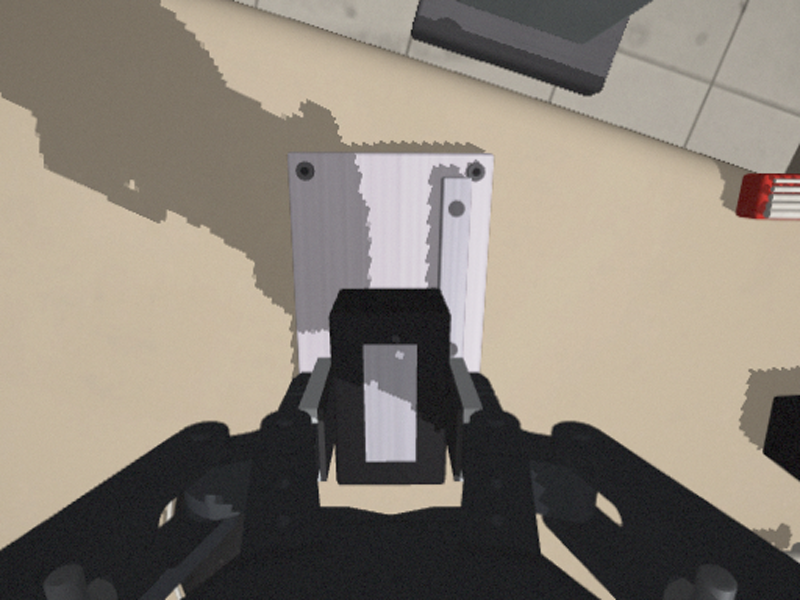

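The block is held square at (390,390) above the plate, rail to its right. I lower with a small clearance.

{"api": "step_arm", "payload": {"rows": [[-1,0,-2,15,0],[-1,0,-2,30,0],[-1,0,-2,40,0],[-1,0,-2,45,0],[-1,0,-2,47,0],[-1,0,-2,48,0],[-1,0,-2,48,0]]}}

```text
t: 18.45
eef_pos: [474.3, -129.9, 2.4]
ee_rot: [[-0.96, -0.279, 0.0], [-0.279, 0.96, -0.0], [-0.0, -0.0, -1.0]]
force: [0.2, -0.0, -1.2]
width: 34.6
grip_force: 60.0
```

{"api": "step_arm", "payload": {"rows": [[-1,0,0,0.5,0],[-1,0,0,1,0],[-1,0,0,1,0]]}}

```text
t: 18.75
eef_pos: [474.1, -129.8, 1.2]
ee_rot: [[-0.96, -0.28, 0.0], [-0.28, 0.96, -0.0], [-0.0, -0.0, -1.0]]
force: [-0.5, 0.3, -1.2]
width: 34.6
grip_force: 60.0
```

{"api": "step_arm", "payload": {"rows": [[-1,0,0,0.4,0],[-1,0,0,0.8,0],[-1,0,0,0.8,0]]}}

```text
t: 19.05
eef_pos: [474.2, -129.8, 1.1]
ee_rot: [[-0.96, -0.279, 0.001], [-0.279, 0.96, -0.0], [-0.001, -0.0, -1.0]]
force: [-3.2, 1.5, 9.5]
width: 34.5
grip_force: 61.4
```

{"api": "step_arm", "payload": {"rows": [[-1,0,0,0.3,0],[-1,0,0,0.6,0],[-1,0,0,0.6,0]]}}

```text
t: 19.35
eef_pos: [474.1, -129.8, 1.0]
ee_rot: [[-0.96, -0.279, 0.001], [-0.279, 0.96, -0.0], [-0.001, -0.0, -1.0]]
force: [-5.4, 0.9, 17.9]
width: 34.5
grip_force: 62.4
```

Plate found. I ease up to barely touching, then feel for the rail.

{"api": "step_arm", "payload": {"rows": [[-1,0,0,-1.3,0],[-1,0,1,-1.3,0],[-1,0,2,-1.3,0],[-1,0,3,-1.3,0],[-1,0,3,-1.3,0]]}}

```text
t: 19.85
eef_pos: [473.5, -127.0, 1.1]
ee_rot: [[-0.96, -0.279, 0.0], [-0.279, 0.96, -0.0], [-0.0, -0.0, -1.0]]
force: [0.3, -1.2, 1.5]
width: 34.7
grip_force: 60.4
```

{"api": "step_arm", "payload": {"rows": [[-1,0,0.5,0,0],[-1,0,1,0,0],[-1,0,1,0,0]]}}

```text
t: 20.15
eef_pos: [473.2, -126.0, 1.1]
ee_rot: [[-0.96, -0.279, 0.0], [-0.279, 0.96, -0.0], [-0.0, -0.0, -1.0]]
force: [1.0, -2.3, 3.4]
width: 34.9
grip_force: 60.5
```

{"api": "step_arm", "payload": {"rows": [[-1,0,0.5,0,0],[-1,0,1,0,0],[-1,0,1,0,0]]}}

```text
t: 20.45
eef_pos: [472.8, -125.1, 1.1]
ee_rot: [[-0.96, -0.279, 0.0], [-0.279, 0.96, -0.0], [-0.0, -0.0, -1.0]]
force: [1.2, -2.0, 4.2]
width: 34.9
grip_force: 60.6
```

{"api": "step_arm", "payload": {"rows": [[-1,0,0.5,-0.3,0],[-1,0,1,-0.3,0],[-1,0,1,-0.3,0]]}}

```text
t: 20.75
eef_pos: [472.0, -123.9, 1.1]
ee_rot: [[-0.96, -0.28, -0.001], [-0.28, 0.96, 0.0], [0.001, 0.0, -1.0]]
force: [-0.3, -1.9, 1.7]
width: 34.7
grip_force: 60.3
```

{"api": "step_arm", "payload": {"rows": [[-1,0,0.5,0,0],[-1,0,0.8,0,0],[-1,0,0.8,0,0]]}}

```text
t: 21.05
eef_pos: [472.0, -123.8, 1.2]
ee_rot: [[-0.96, -0.279, -0.0], [-0.279, 0.96, -0.001], [0.001, -0.001, -1.0]]
force: [0.9, -5.2, -0.4]
width: 34.5
grip_force: 60.2
```

{"api": "step_arm", "payload": {"rows": [[-1,0,0.4,0,0],[-1,0,0.8,0,0],[-1,0,0.8,0,0]]}}

```text
t: 21.35
eef_pos: [472.0, -123.8, 1.2]
ee_rot: [[-0.96, -0.279, -0.0], [-0.279, 0.96, -0.003], [0.001, -0.002, -1.0]]
force: [0.5, -9.2, -1.8]
width: 34.8
grip_force: 60.2
```

Rail contact at fy≈3.8, as expected. I ease the side push and go for the stop.

{"api": "step_arm", "payload": {"rows": [[-1,0,-1,0,0],[-1,-1,-1,0,0],[-1,-2,-1,0,0],[-1,-3,-1,0,0],[-1,-4,-1,0,0],[-1,-5,-1,0,0],[-1,-5,-1,0,0]]}}

```text
t: 22.05
eef_pos: [475.2, -122.9, 1.2]
ee_rot: [[-0.96, -0.279, -0.003], [-0.279, 0.96, -0.002], [0.004, -0.001, -1.0]]
force: [-6.9, -7.8, 6.6]
width: 34.7
grip_force: 61.2
```

{"api": "step_arm", "payload": {"rows": [[-1,-0.5,0,0,0],[-1,-1,0,0,0],[-1,-1,0,0,0]]}}

```text
t: 22.35
eef_pos: [475.8, -122.7, 1.2]
ee_rot: [[-0.96, -0.279, -0.004], [-0.279, 0.96, -0.002], [0.004, -0.001, -1.0]]
force: [-6.8, -8.0, 7.5]
width: 34.8
grip_force: 61.3
```

{"api": "step_arm", "payload": {"rows": [[-1,-0.5,0,0,0],[-1,-1,0,0,0],[-1,-1,0,0,0]]}}

```text
t: 22.65
eef_pos: [476.9, -122.4, 1.2]
ee_rot: [[-0.96, -0.279, -0.003], [-0.279, 0.96, -0.002], [0.004, -0.001, -1.0]]
force: [-7.2, -7.5, 5.9]
width: 34.7
grip_force: 61.3
```

The drag shows without a stop (it keeps sliding). I lighten the rail and plate contact and continue.

{"api": "step_arm", "payload": {"rows": [[-1,0,-0.7,-0.4,0],[-1,-0.5,-0.7,-0.4,0],[-1,-0.5,-0.7,-0.4,0]]}}

```text
t: 22.95
eef_pos: [479.5, -121.7, 1.5]
ee_rot: [[-0.96, -0.28, -0.0], [-0.28, 0.96, 0.001], [0.0, 0.001, -1.0]]
force: [0.1, -0.8, -0.9]
width: 34.5
grip_force: 60.4
```

{"api": "step_arm", "payload": {"rows": [[-1,-0.5,0,0,0],[-1,-1,0,0,0],[-1,-1,0,0,0]]}}

```text
t: 23.25
eef_pos: [479.9, -121.5, 1.5]
ee_rot: [[-0.96, -0.28, -0.001], [-0.28, 0.96, 0.0], [0.001, 0.001, -1.0]]
force: [-2.5, -1.5, 1.3]
width: 34.8
grip_force: 60.5
```

{"api": "step_arm", "payload": {"rows": [[-1,-0.4,0,0,0],[-1,-0.8,0,0,0],[-1,-0.8,0,0,0]]}}

```text
t: 23.55
eef_pos: [479.9, -121.5, 1.5]
ee_rot: [[-0.96, -0.279, -0.002], [-0.279, 0.96, -0.0], [0.002, 0.001, -1.0]]
force: [-6.7, -2.7, 3.3]
width: 34.4
grip_force: 60.8
```

{"api": "step_arm", "payload": {"rows": [[-1,0,0.5,0,0],[-1,0,0.8,0,0],[-1,0,0.8,0,0]]}}

```text
t: 23.85
eef_pos: [479.9, -121.5, 1.5]
ee_rot: [[-0.96, -0.279, -0.002], [-0.279, 0.96, -0.002], [0.002, -0.001, -1.0]]
force: [-6.5, -5.6, 0.8]
width: 34.6
grip_force: 60.6
```

Both walls are felt, but the block may float about 0.4 mm above the plate. I ease off both, seat it down lightly, then press into the corner again.

{"api": "step_arm", "payload": {"rows": [[-1,1.6,-1.2,0,0],[-1,1.6,-1.2,0.5,0],[-1,1.6,-1.2,0.8,0],[-1,1.6,-1.2,0.8,0]]}}

```text
t: 24.25
eef_pos: [480.2, -122.4, 1.1]
ee_rot: [[-0.96, -0.279, 0.0], [-0.279, 0.96, 0.0], [-0.0, -0.0, -1.0]]
force: [-1.0, -0.5, 3.0]
width: 34.5
grip_force: 60.8
```

{"api": "step_arm", "payload": {"rows": [[-1,0,0.7,0,0],[-1,0,1.4,0,0],[-1,0,2,0,0],[-1,0,2,0,0]]}}

```text
t: 24.65
eef_pos: [479.9, -121.5, 1.1]
ee_rot: [[-0.96, -0.279, 0.001], [-0.279, 0.96, -0.002], [-0.0, -0.002, -1.0]]
force: [-0.9, -7.6, 1.3]
width: 34.9
grip_force: 60.6
```

{"api": "step_arm", "payload": {"rows": [[-1,-0.7,0.2,0.2,0],[-1,-1.4,0.4,0.3,0],[-1,-2,0.5,0.3,0],[-1,-2,0.5,0.3,0]]}}

```text
t: 25.05
eef_pos: [479.9, -121.5, 1.1]
ee_rot: [[-0.961, -0.278, -0.002], [-0.278, 0.961, -0.004], [0.003, -0.004, -1.0]]
force: [-9.6, -13.3, 12.4]
width: 34.8
grip_force: 62.1
```

{"api": "step_arm", "payload": {"rows": [[-1,-0.6,0.2,0,0],[-1,-0.6,0.2,0,0],[-1,-0.6,0.2,0,0]]}}

```text
t: 25.35
eef_pos: [479.9, -121.4, 1.1]
ee_rot: [[-0.961, -0.278, -0.003], [-0.278, 0.961, -0.005], [0.004, -0.004, -1.0]]
force: [-11.5, -15.2, 14.3]
width: 34.5
grip_force: 62.3
```

```bash
python3 - <<'E'
from h import *
s=ctrl.sense(); a=.282; R=np.array([[np.cos(a),np.sin(a),0],[-np.sin(a),np.cos(a),0],[0,0,1]])
print('fixture force',R@s['force'],'pos',R@(np.array(s['eef_pos'])-[465.1,-129.8,0]),s['wrist_torque'],s['width'])
f=grab('wrist'); cv2.imwrite('pics/w9.png',cv2.resize(f['frame'][120:320,130:380],None,fx=3,fy=3,interpolation=2))
E
```

```text
fixture force [-15.32821274 -11.42772174  14.32276023] pos [16.50269092  3.94295351  1.10899917] [-3.03883732  2.1852256  -0.03907237] 34.47687359454264
```

View pics/w9.png

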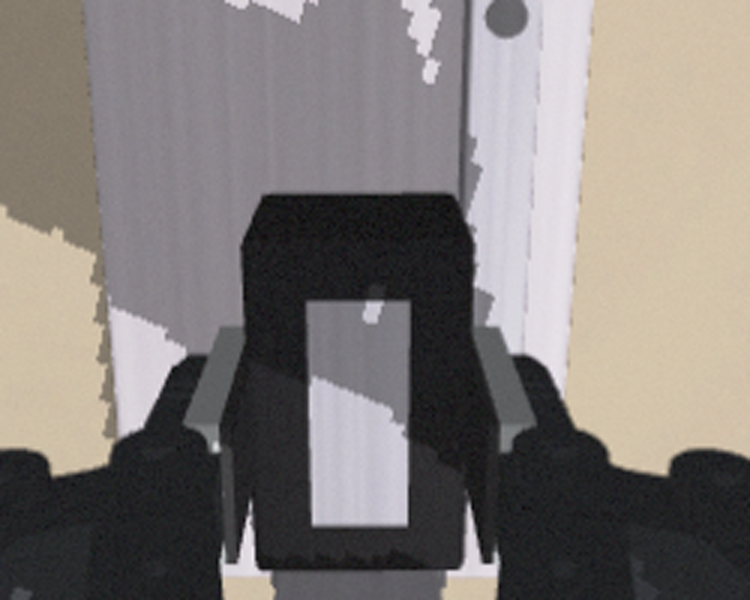

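The block lies flat, its long side at the rail (470,200) and its end at the raised stop (360,585). It is pressed with 15 N on the stop, 11 N on the rail and about 14 N on the plate, and the position no longer changes under added push.

```bash
python3 -c "
from station import ctrl
print(ctrl.close_job())"
```

```text
the job is handed in; nothing more can be done
None
```

The job is handed in at about 25 s of the 72 s allowed: I raised the end stop to its limit and pressed the long block flat into the corner, about 15 N on the stop and 11 N on the rail, still gripped; the fingertips turned out to be 21.6 mm behind the reported TCP rather than 14 mm ahead, so I corrected for that by touching the plate.

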